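Draw out the pot carrier and hold it up level

ROBOT

A 7-joint arm with a two-finger parallel gripper is mounted at the origin on a cart in front of the work surface, level with it; the furniture and walls round the work are solid. World frame = base frame: x ahead of the robot, y to its left, z up, the work surface at z = 0. Lengths are in m, angles in rad, forces in N, time in s.
With the tool pointing down it reaches from about 0.4 to 0.875 m from the base axis. Payload 19.3 kg.
Tool frame: the origin (TCP) lies at the very end of the fingers, on their centre line; the grasp point (between the pads) lies 19 mm behind it; z points along the fingers, y is the direction in which the jaws open and shut (so a half turn about z gives the same grasp; the last joint's range is limited). The gripper opens to 85 mm and grips with 20 to 120 N. Pads are 22 mm wide; open, the fingers measure 114 mm over their backs; the gripper's body (76 mm by 85 mm) begins 54 mm behind the grasp point. The pads swing forward as they close: fully open they stand 13 mm farther back than shut.
Start: joints at [-1.355, 0.521, -0.036, 1.599, 0.021, 1.021, -0.113], TCP at [0.176, 0.6, 0.231] pointing down, gripper open.
Joint ranges: [-2.91, 2.91], [-0.3, 2.13], [-1.5, 1.42], [0.17, 2.43], [-1.26, 4.41], [0.16, 1.93], [-2.52, 2.52]. Speed limits (rad/s): [1.89, 1.89, 2.39, 2.39, 3.01, 3.01, 3.01].

INTERFACE

Orientations are given as [roll, pitch, yaw] about the fixed x, y, z axes, in that order (R = Rz(yaw) Ry(pitch) Rx(roll)).
In Python, from workcell import bot gives the robot as it stands. The module is installed in compiled form; this text tells all that it offers.
- The arm moves only by the shell command python3 -m inch 'ROWS' [FORCE]. ROWS is JSON, a list of rows, each an object of numbers: "dx", "dy", "dz": the shift along the tool's x, y, z in mm; "rx", "ry", "rz": the turn, a rotation vector about the tool's x, y, z in rad; "hand": the closure, from -1 (fully open) to 1 (shut), so that 0 is half open. In form: [{"dx": .., "dy": .., "dz": .., "rx": .., "ry": .., "rz": .., "hand": ..}, ...]. A call has 1 to 10 rows; each row shifts and turns the commanded pose from where the row before left it, along the tool's axes as they then stand; what a row does not reach is not made up. A row lasts 1/10 s, in which the tool goes at most 50 mm and 8.59 degrees, less where a joint would pass 70% of its speed; a pose out of reach is approached as far as the arm can. A call with a gripper value outside its range is refused whole. The fingers move at their own pace and stop on an object; FORCE is the grip in N (left out, the last holds). Time passes only in rows, so rows that do not move let the fingers close. It gives the time, the measured TCP pose, the force and the opening at its end, in the units of the state.
- bot.observe(): the state, without advancing time (a new reading comes with each control period).
- bot.grab_frame(name): name is "scene" or "top" or "wrist"; returns (picture, depth): 384x512x3 uint8, red, green, blue; 384x512 float32, m along the optical axis (not along the pixel's ray), 0 where there is no reading.
- bot.get_calibration(name): a dict with "vertical_fov" (degrees; the focal length in pixels is half the picture's height over the tangent of half this angle, whatever the lens; pixels are square), "cx", "cy" (the principal point, pixels), "k1" (the pictures are not rectified: a ray, as slopes to the right and down, at radius r is drawn at 1 + k1 r^2 times it, then the intrinsics apply), "origin" and "orientation" of the camera in the world. Camera axes: x right, y down, z forward; pixel columns grow to the right and rows downward; lengths in m; the calibration is good to about 2 mm. A picture is of the moment at which its call begins: read the wrist's pose just before it. get_calibration takes no time and is no camera call; for the wrist camera it gives the pose at the moment of the call.
- bot.job_done(): hands the job in, once; it reports no verdict.
Trained networks look in the newest picture that a camera, given by its name, has taken for a name from the list of things; names that differ only in an ending like _2 or _b are one class to them, and where a whole thing is asked for, a point or a joint stands for the part that bears it (a point fixed in the world has none). Each returns a list of dicts, best first, with "score" (0 to 1); they miss things now and then, are a little off and sometimes report something else, mostly with a low value. They report only what shows in the picture. A call takes as long as a camera call. They do not tell look-alikes from the thing itself.
- bot.trace(camera, target): "region" (384x512 bool, what is visible of it) and "box" ([left, top, right, bottom] in pixels, round what is visible of it).
- bot.tip_of(camera, target): "centre" ([row, column] in pixels: a listed point, or the origin of a listed thing).
The state is a dict: "clock": time; "qpos": joint angles; "qd": joint speeds; "joint_efforts": joint torques, N m; "position": TCP position; "tool_rot": TCP orientation; "force": force on the tool from outside, world axes, zero at the start; "moment": the same for the moment, N m; "grip_width": finger opening in m.
Only numpy, scipy, OpenCV 4.12 (cv2) and the standard library are available. Lean on these libraries where they do the work, as an engineer would, in place of code of your own. Each camera call takes 0.05 s, during which the arm holds its last target.

TASK

Take the wooden carrier by its dark bar and draw it forward along its channel until it is clear of the steel lips that hold it down, then lift it, with both sample pots standing on it, until its underside is about 15 cm above the work board. Finish while still holding it there in the gripper, level and still; do not put it down or let go. The pots must never topple or fall off, and the other things on the board must stay where they are.

Things in the scene. Friction and masses are not known exactly. Their poses are not given: they have to be found in the camera images.
- channel: fixed guide channel, 320 mm long (x) and 150 wide, floor 6 mm high. Origin: centre of its underside. Rails 22 mm high, inner faces at y = +-59 mm. Over its rear (x = +40 to +150 mm) steel lips, 19 to 23 mm high, reach in to y = +-48 mm, over the edges of the carrier's base; stop at x = +150 mm. Its front, -x (towards the robot), is open and has no lips
- carrier: loose wooden carrier, 190 mm long (x), base 112 wide (y) and 8 thick, two end boards; 0.3 to 0.5 kg without pots. Origin: centre of its underside. Lies along the channel with 5 mm play under the lips, 3 mm to each rail; its origin starts at x = +25 to +52 mm in the channel's frame; it is free of the lips once that is below -55 mm
- carrier_bar (a point): centre of the carrier's dark flat wooden carrying bar: the bar runs along the carrier's x between the end boards, 164 mm long, 14 mm thick (y), 24 mm high (z); its centre is 125 mm above the carrier's underside. The point's axes are the carrier's.
- leaning_pot (a point): on the work board, under the middle of a big orange ribbed pot that lies tilted on another one at the robot's right: fixed, an obstacle only, within 110 mm of this point seen from above and up to 270 mm high; go round or above it (0.4 m is clear)
- brown_pot: brown round-bellied sample pot, 58 mm across, 46 mm high, 40 to 90 g; stands loose on the carrier's base (8 mm above its underside), some 42 mm before or behind its middle, under the bar. Origin: centre of its underside
- cream_pot: cream round-bellied sample pot, 58 mm across, 46 mm high, 40 to 90 g; stands loose on the carrier's base (8 mm above its underside), some 42 mm before or behind its middle, under the bar. Origin: centre of its underside
- jar: white jar with black screw lid, 61 mm across, 78 mm high; bystander, standing on the work board. Origin: underside
- label_roll: white roll of labels, 64 mm across, 40 mm high; bystander, standing on the work board. Origin: underside
- stamp: boxwood hand stamp, 28x34 mm, 62 mm high; bystander, standing on the work board. Origin: underside
- green_bowl: small open green bowl, 64 mm across, 30 mm high; bystander, standing on the work board. Origin: underside
- tile: brown glazed test tile lying flat, 95x48x9 mm; bystander, standing on the work board. Origin: underside
Not all that is in view belongs to the job. What is shaped like the brown_pot but orange is not meant.

How it is judged:
On the way:
1. the carrier has been drawn forward along the channel, still down between its rails, to where the lips end (x of carrier in the frame of channel below -0.045 m and z of carrier in the frame of channel below 0.022 m).
At the end, for the whole second after the job is handed in: The gripper holds the carrier with its underside 10 to 22 cm above the work board, tilted less than 0.09 rad (5 degrees), slower than 3 cm/s and 0.15 rad/s, touched by neither the channel nor a bystander; both pots stand upright (within 0.15 rad) on its base (height (world z) of carrier between 0.1 and 0.22 m and angle between carrier_bar's own z axis and vertical below 0.09 rad and linear speed of carrier below 0.03 m/s and angular speed of carrier below 0.15 rad/s and contact force between the fingers and carrier above 2 N and contact force between each of channel, jar, label_roll, stamp, green_bowl, tile and carrier below 0.1 N and x of brown_pot in the frame of carrier between -0.08 and 0.08 m and y of brown_pot in the frame of carrier between -0.04 and 0.04 m and z of brown_pot in the frame of carrier between 0 and 0.016 m and angle between each of brown_pot, cream_pot's own z axis and vertical below 0.15 rad and x of cream_pot in the frame of carrier between -0.08 and 0.08 m and y of cream_pot in the frame of carrier between -0.04 and 0.04 m and z of cream_pot in the frame of carrier between 0 and 0.016 m); the arm keeps its last pose, push and grip.
It fails at once if a pot on the carrier toppled (angle between any of brown_pot, cream_pot's own z axis and vertical above 0.5 rad).
It fails at once if a bystander was moved more than 3 cm (distance of any of jar, label_roll, stamp, green_bowl, tile from where it was at the start of the episode above 0.03 m).
It also fails if it takes over 38 s, if anything falls off the work surface, if the arm or the gripper's body presses on something with over 40 N, if the wrist force passes 120 N, or if a joint passes its speed limit or range.

## Working session

There is one attempt and no reset: what is moved stays moved. The work goes in short steps, Python scripts to look and compute and a shell command to move; the robot and the scene stay as the last step left them, time stands still between calls to the robot, and variables do not carry over. Pictures are saved under pics/ and viewed, and the job is handed in when it is done.

```bash
mkdir -p pics; cat > h.py <<'E'
import numpy as np, cv2
from workcell import bot
from scipy.spatial.transform import Rotation as R
def ray2w(cal,u,v,d):
    f=192/np.tan(np.radians(cal['vertical_fov'])/2)
    K=np.array([[f,0,cal['cx']],[0,f,cal['cy']],[0,0,1.]])
    p=cv2.undistortPoints(np.array([[[u,v]]],float),K,np.array([cal['k1'],0,0,0,0.]))[0,0]
    o=cal['orientation']
    Rm=R.from_euler('xyz',o).as_matrix() if np.size(o)==3 else np.array(o)
    return np.array(cal['origin'])+Rm@np.array([p[0]*d,p[1]*d,d])
def snap(name,fn):
    im,d=bot.grab_frame(name); cv2.imwrite('pics/'+fn,im[:,:,::-1]); return im,d
E
python3 - <<'E'
from h import *
for c in ['scene','top']:
    cal=bot.get_calibration(c);print(c,cal)
    im,d=snap(c,c+'1.png');np.save('pics/%s1.npy'%c,d)
    for t in ['carrier_bar','carrier','channel','leaning_pot','brown_pot','cream_pot']:
        r=bot.tip_of(c,t)
        for q in r[:2]:
            v,u=q['centre'];dd=d[int(v),int(u)]
            print(t,round(q['score'],2),np.round([u,v],0),dd,np.round(ray2w(cal,u,v,dd),3))
print(bot.observe())
E
```

```text
scene {'vertical_fov': 55.50164495719123, 'cx': 247.5466710601767, 'cy': 192.44632576026237, 'k1': 0.0024917137624764396, 'origin': array([1.07545495, 0.55211953, 0.99963383]), 'orientation': array([-2.44810878, -0.01868771,  2.41412791])}
carrier_bar 0.7 [225. 183.] 1.1395789 [ 0.618 -0.045  0.141]
carrier 0.56 [229. 210.] 1.2335156 [ 0.615 -0.033  0.013]
carrier 0.28 [233. 206.] 1.2431692 [ 0.594 -0.037  0.014]
channel 0.96 [234. 206.] 1.24477 [ 0.59  -0.032  0.011]
leaning_pot 0.36 [238. 202.] 1.212325 [ 0.586 -0.016  0.046]
brown_pot 0.62 [239. 198.] 1.2068886 [ 0.58  -0.022  0.06 ]
brown_pot 0.58 [187. 180.] 1.2756426 [ 0.656 -0.21   0.042]
cream_pot 0.65 [215. 215.] 1.1751047 [ 0.677 -0.026  0.049]
cream_pot 0.27 [155. 181.] 1.277289 [ 0.74  -0.283  0.036]
top {'vertical_fov': 56.34923112944865, 'cx': 253.94807725123718, 'cy': 189.52986491603986, 'k1': -0.0685813373431144, 'origin': array([0.45221619, 0.04558458, 1.24045029]), 'orientation': array([-3.02469574, -0.02759652, -1.57357206])}
carrier_bar 0.8 [271. 180.] 1.1139094 [ 0.61  -0.04   0.139]
carrier_bar 0.38 [328. 239.] 
[... 295 characters left out ...]
151539 [ 0.626 -0.042  0.14 ]
{'clock': 0.7, 'qpos': array([-1.35520749,  0.52139084, -0.03630696,  1.59952518,  0.02118387,
        1.02111874, -0.11278558]), 'qd': array([ 0.00043206, -0.00036628, -0.00011926, -0.00034697, -0.00165172,
        0.00054756, -0.0005732 ]), 'joint_efforts': array([ 3.19372273e-03, -9.26676393e+01,  1.98083505e+00, -3.70219588e+01,
        1.82850013e-02,  2.04010983e-03, -3.56021849e-05]), 'position': array([0.17620577, 0.59961785, 0.23128738]), 'tool_rot': array([-3.14153367e+00, -1.21289925e-05,  2.85577338e+00]), 'force': array([ 0.38901278,  0.22106756, -0.80633531]), 'moment': array([0.03475721, 0.02748015, 0.00711228]), 'grip_width': 0.08549404143782599}
```

View pics/scene1.png

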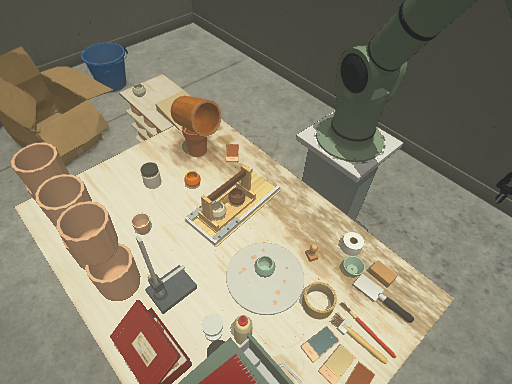

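View pics/top1.png

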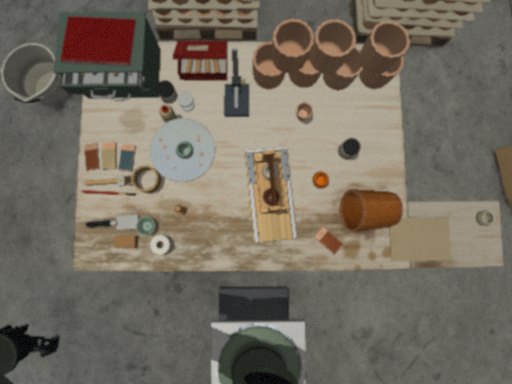

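```bash
python3 - <<'E'
from h import *
cal=bot.get_calibration('top');d=np.load('pics/top1.npy')
P=[]
for v in range(120,260,1):
  for u in range(230,320,1):
    if d[v,u]>0: P.append(ray2w(cal,u,v,float(d[v,u])))
P=np.array(P);s=P[(P[:,2]>.11)&(P[:,2]<.16)]
print(len(s),s.min(0),s.max(0),np.median(s[:,2]))
b=s[:,:2];c=b.mean(0);w,V=np.linalg.eigh(np.cov((b-c).T));print(c,w,V)
for x in np.arange(.49,.73,.02):
  q=s[(abs(s[:,0]-x)<.01)]
  if len(q): print(round(x,2),len(q),q.min(0).round(3),q.max(0).round(3),q.mean(0).round(4))
E
```

```text
379 [ 0.51796554 -0.06790584  0.11126145] [ 0.70634489 -0.01208231  0.14945466] 0.142244140355275
[ 0.61327879 -0.03930221] [5.33469009e-05 3.96295469e-03] [[ 0.10065315 -0.99492158]
 [-0.99492158 -0.10065315]]
0.51 7 [ 0.518 -0.051  0.121] [ 0.519 -0.032  0.141] [ 0.5185 -0.0412  0.1316]
0.53 66 [ 0.521 -0.068  0.112] [ 0.54  -0.03   0.149] [ 0.528  -0.0485  0.1434]
0.55 30 [ 0.542 -0.053  0.124] [ 0.559 -0.039  0.144] [ 0.5504 -0.0459  0.1409]
0.57 34 [ 0.561 -0.05   0.129] [ 0.58  -0.038  0.146] [ 0.5702 -0.0442  0.1411]
0.59 31 [ 0.58  -0.047  0.124] [ 0.599 -0.035  0.145] [ 0.5905 -0.041   0.1405]
0.61 30 [ 0.601 -0.048  0.124] [ 0.619 -0.033  0.149] [ 0.6097 -0.0397  0.1402]
0.63 34 [ 0.62  -0.045  0.134] [ 0.64  -0.032  0.148] [ 0.6296 -0.0381  0.1416]
0.65 31 [ 0.642 -0.042  0.119] [ 0.659 -0.029  0.146] [ 0.6502 -0.0352  0.1402]
0.67 31 [ 0.661 -0.042  0.126] [ 0.68  -0.027  0.146] [ 0.6699 -0.0333  0.1407]
0.69 62 [ 0.68  -0.049  0.111] [ 0.7   -0.014  0.148] [ 0.6928 -0.031   0.1384]
0.71 23 [ 0.701 -0.048  0.113] [ 0.706 -0.012  0.149] [ 0.7035 -0.0314  0.1435]
```

The top view shows the carrier in its channel at about pixel (271,190), with the bar about 6° off world x. The brown and cream pots are under the bar, and the leaning pot is well to the right at (370,210). I'll fit the bar more exactly from the wrist camera, so first I rise, turn and move over.

```bash
python3 -m inch '[{"rz":-0.06,"dz":-8},{"rz":-0.11,"dz":-15},{"rz":-0.11,"dz":-15},{"rz":-0.11,"dz":-15},{"dx":-10,"dy":-19},{"dx":-20,"dy":-38},{"dx":-20,"dy":-38},{"dx":-20,"dy":-38},{"dx":-20,"dy":-38},{"dx":-20,"dy":-38}]'
```

```text
schema error: expected keys dx, dy, dz, rx, ry, rz, hand
```

```bash
python3 -m inch '[{"dx":0,"dy":0,"dz":-8,"rx":0,"ry":0,"rz":-0.06,"hand":-1},{"dx":0,"dy":0,"dz":-15,"rx":0,"ry":0,"rz":-0.11,"hand":-1},{"dx":0,"dy":0,"dz":-15,"rx":0,"ry":0,"rz":-0.11,"hand":-1},{"dx":0,"dy":0,"dz":-15,"rx":0,"ry":0,"rz":-0.11,"hand":-1},{"dx":-10,"dy":-19,"dz":0,"rx":0,"ry":0,"rz":0,"hand":-1},{"dx":-20,"dy":-38,"dz":0,"rx":0,"ry":0,"rz":0,"hand":-1},{"dx":-20,"dy":-38,"dz":0,"rx":0,"ry":0,"rz":0,"hand":-1},{"dx":-20,"dy":-38,"dz":0,"rx":0,"ry":0,"rz":0,"hand":-1},{"dx":-20,"dy":-38,"dz":0,"rx":0,"ry":0,"rz":0,"hand":-1},{"dx":-20,"dy":-38,"dz":0,"rx":0,"ry":0,"rz":0,"hand":-1}]'
```

```text
clock: 1.7
position: [0.3081, 0.4017, 0.2845]
tool_rot: [3.141, 0.0, -3.037]
force: [0.6, 0.6, -0.0]
grip_width: 0.0853
```

```bash
python3 -m inch '[{"dx":-22,"dy":-40,"dz":0,"rx":0,"ry":0,"rz":0,"hand":-1},{"dx":-22,"dy":-40,"dz":0,"rx":0,"ry":0,"rz":0,"hand":-1},{"dx":-22,"dy":-40,"dz":0,"rx":0,"ry":0,"rz":0,"hand":-1},{"dx":-22,"dy":-40,"dz":0,"rx":0,"ry":0,"rz":0,"hand":-1},{"dx":-22,"dy":-40,"dz":0,"rx":0,"ry":0,"rz":0,"hand":-1},{"dx":-22,"dy":-40,"dz":0,"rx":0,"ry":0,"rz":0,"hand":-1},{"dx":-22,"dy":-40,"dz":0,"rx":0,"ry":0,"rz":0,"hand":-1},{"dx":-22,"dy":-40,"dz":0,"rx":0,"ry":0,"rz":0,"hand":-1},{"dx":-22,"dy":-40,"dz":0,"rx":0,"ry":0,"rz":0,"hand":-1},{"dx":-22,"dy":-40,"dz":0,"rx":0,"ry":0,"rz":0,"hand":-1}]'
python3 -m inch '[{"dx":-20,"dy":-36,"dz":0,"rx":0,"ry":0,"rz":0,"hand":-1},{"dx":-16,"dy":-26,"dz":0,"rx":0,"ry":0,"rz":0,"hand":-1},{"dx":0,"dy":-8,"dz":0,"rx":0,"ry":0,"rz":0,"hand":-1},{"dx":0,"dy":0,"dz":0,"rx":0,"ry":0,"rz":0,"hand":-1},{"dx":0,"dy":0,"dz":0,"rx":0,"ry":0,"rz":0,"hand":-1}]'
cat > pc.py <<'E'
from h import *
def cloud(name,fn):
    cal=bot.get_calibration(name);im,d=snap(name,fn)
    f=192/np.tan(np.radians(cal['vertical_fov'])/2)
    K=np.array([[f,0,cal['cx']],[0,f,cal['cy']],[0,0,1.]])
    v,u=np.mgrid[:384,:512]
    p=cv2.undistortPoints(np.stack([u,v],-1).reshape(-1,1,2).astype(float),K,np.array([cal['k1'],0,0,0,0.])).reshape(384,512,2)
    Rm=R.from_euler('xyz',cal['orientation']).as_matrix()
    P=np.concatenate([p*d[...,None],d[...,None]],-1)@Rm.T+cal['origin']
    P[d<=0]=np.nan
    return im,P
E
python3 - <<'E'
from pc import *
print(bot.get_calibration('wrist'))
im,P=cloud('wrist','w1.png');np.save('pics/w1.npy',P)
for t in ['carrier_bar','carrier','channel']:
    for q in bot.tip_of('wrist',t)[:2]:
        v,u=q['centre'];print(t,q['score'],u,v,P[int(v),int(u)].round(4))
o=bot.observe();print(o['position'],o['tool_rot'],o['force'],o['clock'],o['qpos'])
E
```

```text
clock: 2.7
position: [0.5686, 0.0266, 0.2845]
tool_rot: [3.142, 0.0, -3.037]
force: [0.5, 0.3, 0.1]
grip_width: 0.085
clock: 3.2
position: [0.6104, -0.0366, 0.2843]
tool_rot: [3.141, -0.0, -3.037]
force: [-0.2, 0.5, 0.4]
grip_width: 0.0853
{'vertical_fov': 70.6155456206924, 'cx': 251.58584879573232, 'cy': 190.33417850689727, 'k1': -0.027999876417865516, 'origin': array([ 0.53852038, -0.04397783,  0.42728626]), 'orientation': array([2.85559773e+00, 1.89317621e-05, 1.67580007e+00])}
carrier_bar 0.86 248.5 177.4 [ 0.6069 -0.0406  0.1442]
carrier 0.86 249.0 153.9 [ 0.5812 -0.0422  0.1436]
[ 0.61067017 -0.03656509  0.28459265] [ 3.14131468e+00  3.63933257e-04 -3.03605091e+00] [ 0.55702373 -0.17592939 -0.08605807] 3.4 [-0.16065006  0.45614915  0.18002415  1.58150579 -0.08845356  1.11157353
  1.71690676]
```

View pics/w1.png

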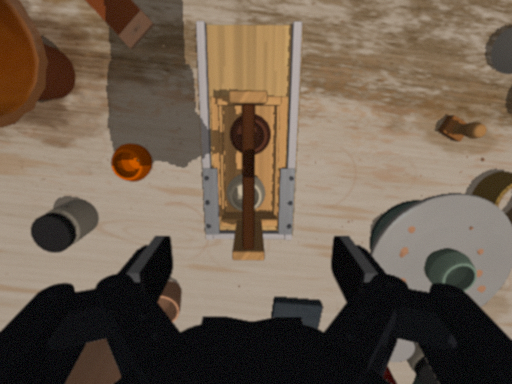

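The wrist view shows the bar running from (249,95) to (249,255) and the channel rails at columns 200 and 297. The steel lips are at rows 168–235, with the brown pot nearer the robot. Next I fit the bar and channel.

```bash
python3 - <<'E'
import numpy as np
P=np.load('pics/w1.npy')
def st(n,a,b,c,d,lo,hi):
    q=P[a:b,c:d].reshape(-1,3);q=q[(q[:,2]>lo)&(q[:,2]<hi)]
    print(n,len(q),np.nanmedian(q,0).round(4))
    return q
q=st('bar',105,240,238,262,.136,.15)
xs=q[:,0];k=np.polyfit(xs,q[:,1],1);print('slope',k,np.arctan(k[0]),q.min(0),q.max(0))
res=q[:,1]-np.polyval(k,xs);print('halfwidth',np.percentile(res,[1,50,99]))
e=st('ends',80,265,225,275,.11,.16);print(e.min(0),e.max(0))
# rails by row
for r in range(22,245,12):
    row=P[r,185:315];m=(row[:,2]>.0165)&(row[:,2]<.03);ys=row[m,1]
    l=ys[ys<-.04];
    if m.any(): print(r,np.nanmedian(row[:,0]).round(3),ys.min().round(4),ys.max().round(4),row[m,2].mean().round(4), np.nonzero(m)[0][[0,-1]]+185)
al=P[:,190:310].reshape(-1,3);m=(al[:,2]>.017)&(al[:,2]<.03);print('rail x',al[m,0].min(),al[m,0].max())
for c in (201,207,209,212,285,290,297):
    print(c,[(r,P[r,c].round(3).tolist()) for r in list(range(16,28,2))+list(range(162,172,2))+list(range(230,244,2))])
E
```

```text
bar 1737 [ 0.6004 -0.0413  0.1432]
slope [ 0.09950134 -0.10119541] 0.0991749033411806 [ 0.53265511 -0.05514256  0.13899281] [ 0.68206802 -0.02744849  0.14551162]
halfwidth [-6.69580049e-03  9.91678540e-05  6.88620602e-03]
ends 2972 [ 0.6068 -0.041   0.1435]
[ 0.51744478 -0.06796938  0.11046405] [ 0.7084532  -0.01230976  0.14813029]
22 0.419 -0.1298 0.0094 0.0221 [196 301]
34 0.436 -0.1272 0.0114 0.0221 [197 301]
46 0.451 -0.1268 0.0136 0.0218 [197 301]
58 0.467 -0.1246 0.0147 0.0225 [198 300]
70 0.482 -0.1238 0.0157 0.0221 [198 299]
82 0.499 -0.123 0.0182 0.0219 [198 299]
94 0.521 -0.1203 0.0189 0.0217 [199 298]
106 0.534 -0.1197 0.0214 0.0235 [199 298]
118 0.547 -0.1174 0.0226 0.0233 [200 297]
130 0.563 -0.1148 0.0235 0.0227 [201 296]
142 0.581 -0.1135 0.0261 0.0234 [201 296]
154 0.6 -0.1114 0.0274 0.0237 [202 295]
166 0.618 -0.1107 0.0301 0.0231 [202 295]
178 0.635 -0.1077 0.031 0.0243 [203 294]
190 0.655 -0.1068 0.034 0.0232 [203 294]
202 0.675 -0.104 0.0355 0.0249 [204 293]
214 0.696 -0.103 0.0369 0.0257 [204 292]
226 0.717 -0.1003 0.0397 0.0241 [205 292]
238 0.739 -0.0975 0.0414
[... 3148 characters left out ...]
32, [0.72, 0.038, 0.024]), (234, [0.724, 0.039, 0.024]), (236, [0.727, 0.039, 0.024]), (238, [0.732, 0.04, 0.022]), (240, [0.745, 0.045, 0.001]), (242, [0.75, 0.046, -0.001])]
297 [(16, [0.404, 0.006, -0.001]), (18, [0.407, 0.006, 0.0]), (20, [0.41, 0.006, 0.001]), (22, [0.419, 0.004, 0.023]), (24, [0.421, 0.004, 0.023]), (26, [0.423, 0.005, 0.021]), (162, [0.609, 0.036, 0.0]), (164, [0.612, 0.037, -0.0]), (166, [0.615, 0.037, 0.002]), (168, [0.619, 0.038, 0.001]), (170, [0.622, 0.038, 0.0]), (230, [0.726, 0.054, 0.001]), (232, [0.729, 0.055, 0.001]), (234, [0.733, 0.055, 0.0]), (236, [0.736, 0.056, 0.002]), (238, [0.741, 0.057, 0.0]), (240, [0.745, 0.057, -0.0]), (242, [0.748, 0.058, 0.0])]
```

Fit results:
- **Channel:** yaw about 0.100, centre about (0.582, −0.044).
- **Carrier:** yaw 0.099, centre about (0.613, −0.040), so it sits about +31 mm in the channel, within the given range.
- **Bar:** top at 0.143 and 14 mm thick, both as given.

Next I descend to TCP z ≈ 0.112, then close.

```bash
python3 -m inch '[{"dx":-2,"dy":-4,"dz":10,"rx":0,"ry":0,"rz":0.004,"hand":-1},{"dx":0,"dy":0,"dz":25,"rx":0,"ry":0,"rz":0,"hand":-1},{"dx":0,"dy":0,"dz":30,"rx":0,"ry":0,"rz":0,"hand":-1},{"dx":0,"dy":0,"dz":30,"rx":0,"ry":0,"rz":0,"hand":-1},{"dx":0,"dy":0,"dz":25,"rx":0,"ry":0,"rz":0,"hand":-1},{"dx":0,"dy":0,"dz":20,"rx":0,"ry":0,"rz":0,"hand":-1},{"dx":0,"dy":0,"dz":20,"rx":0,"ry":0,"rz":0,"hand":-1},{"dx":0,"dy":0,"dz":12,"rx":0,"ry":0,"rz":0,"hand":-1},{"dx":0,"dy":0,"dz":0,"rx":0,"ry":0,"rz":0,"hand":-1},{"dx":0,"dy":0,"dz":0,"rx":0,"ry":0,"rz":0,"hand":-1}]'
python3 -m inch '[{"dx":0,"dy":0,"dz":0,"rx":0,"ry":0,"rz":0,"hand":0},{"dx":0,"dy":0,"dz":0,"rx":0,"ry":0,"rz":0,"hand":0.2},{"dx":0,"dy":0,"dz":0,"rx":0,"ry":0,"rz":0,"hand":0.4},{"dx":0,"dy":0,"dz":0,"rx":0,"ry":0,"rz":0,"hand":0.5},{"dx":0,"dy":0,"dz":0,"rx":0,"ry":0,"rz":0,"hand":0.6},{"dx":0,"dy":0,"dz":0,"rx":0,"ry":0,"rz":0,"hand":0.7},{"dx":0,"dy":0,"dz":0,"rx":0,"ry":0,"rz":0,"hand":0.8},{"dx":0,"dy":0,"dz":0,"rx":0,"ry":0,"rz":0,"hand":1},{"dx":0,"dy":0,"dz":0,"rx":0,"ry":0,"rz":0,"hand":1},{"dx":0,"dy":0,"dz":0,"rx":0,"ry":0,"rz":0,"hand":1}]' 80
python3 - <<'E'
from pc import *
im,P=cloud('wrist','w2.png')
print(bot.observe())
E
```

```text
clock: 4.4
position: [0.6135, -0.0414, 0.1127]
tool_rot: [-3.142, 0.0, -3.041]
force: [-0.7, 0.3, 0.2]
grip_width: 0.0855
clock: 5.4
position: [0.6132, -0.0411, 0.1124]
tool_rot: [3.141, -0.0, -3.041]
force: [-3.4, 4.7, 4.7]
grip_width: 0.0134
{'clock': 5.45, 'qpos': array([-0.12529519,  0.65416132,  0.14205261,  1.73172411, -0.12521438,
        0.76465374,  1.7493856 ]), 'qd': array([-0.00094011, -0.00032435, -0.00047705,  0.00114181, -0.00041851,
       -0.00010119, -0.00101611]), 'joint_efforts': array([ 2.64190726e+00, -9.39963841e+01,  9.46774542e+00, -2.99487090e+01,
        9.59280543e-01, -9.73242559e-01, -7.60279829e-03]), 'position': array([ 0.61318135, -0.04114528,  0.11238661]), 'tool_rot': array([ 3.14127032e+00, -1.10275371e-04, -3.04131217e+00]), 'force': array([-2.44747812,  4.62069043,  5.20517151]), 'moment': array([0.96480201, 0.57164806, 0.00908959]), 'grip_width': 0.013059580212960338}
```

View pics/w2.png

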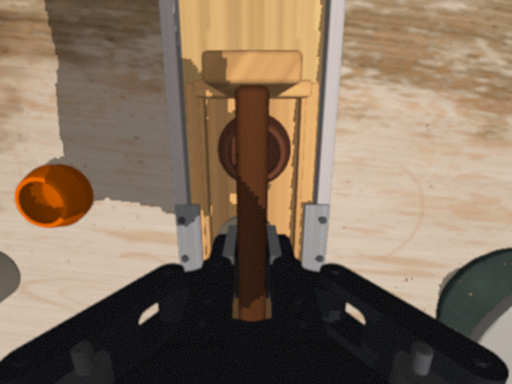

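Gripped: opening is 13 mm and the residual forces are small. The view shows the bar between the pads at (252,250), with the pot still upright at (255,148). Now I draw slowly along tool +x, which is channel −x.

```bash
python3 -m inch '[{"dx":0,"dy":0.5,"dz":-0.5,"rx":0,"ry":0,"rz":0,"hand":1},{"dx":1,"dy":0,"dz":0,"rx":0,"ry":0,"rz":0,"hand":1},{"dx":2,"dy":0,"dz":0,"rx":0,"ry":0,"rz":0,"hand":1},{"dx":3,"dy":0,"dz":0,"rx":0,"ry":0,"rz":0,"hand":1},{"dx":4,"dy":0,"dz":0,"rx":0,"ry":0,"rz":0,"hand":1},{"dx":4,"dy":0,"dz":0,"rx":0,"ry":0,"rz":0,"hand":1},{"dx":4,"dy":0,"dz":0,"rx":0,"ry":0,"rz":0,"hand":1},{"dx":3,"dy":0,"dz":0,"rx":0,"ry":0,"rz":0,"hand":1},{"dx":2,"dy":0,"dz":0,"rx":0,"ry":0,"rz":0,"hand":1},{"dx":1,"dy":0,"dz":0,"rx":0,"ry":0,"rz":0,"hand":1}]'
```

```text
clock: 6.45
position: [0.5892, -0.0433, 0.1128]
tool_rot: [-3.142, 0.0, -3.041]
force: [-0.8, 0.0, -6.0]
grip_width: 0.0129
```

```bash
python3 - <<'E'
from pc import *
im,P=cloud('wrist','w3.png')
o=bot.observe();print(o['position'],o['force'],o['moment'],o['grip_width'])
E
```

```text
[ 0.58912797 -0.04334382  0.11285258] [-0.19958235  0.54351603 -4.78600083] [ 0.02401185  0.0456822  -0.00313239] 0.012892280307334414
```

View pics/w3.png

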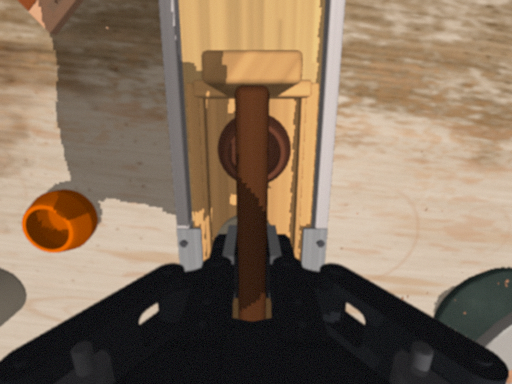

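The carrier moves with the gripper: the bar and pot are at the same pixels while the lips slid from row 205 to 228. The lateral force is about 0 and the carrier is nearly floating within its play. I continue with the remaining ~86 mm.

```bash
python3 -m inch '[{"dx":1,"dy":0,"dz":0,"rx":0,"ry":0,"rz":0,"hand":1},{"dx":2,"dy":0,"dz":0,"rx":0,"ry":0,"rz":0,"hand":1},{"dx":4,"dy":0,"dz":0,"rx":0,"ry":0,"rz":0,"hand":1},{"dx":5,"dy":0,"dz":0,"rx":0,"ry":0,"rz":0,"hand":1},{"dx":6,"dy":0,"dz":0,"rx":0,"ry":0,"rz":0,"hand":1},{"dx":6,"dy":0,"dz":0,"rx":0,"ry":0,"rz":0,"hand":1},{"dx":6,"dy":0,"dz":0,"rx":0,"ry":0,"rz":0,"hand":1},{"dx":6,"dy":0,"dz":0,"rx":0,"ry":0,"rz":0,"hand":1},{"dx":6,"dy":0,"dz":0,"rx":0,"ry":0,"rz":0,"hand":1},{"dx":6,"dy":0,"dz":0,"rx":0,"ry":0,"rz":0,"hand":1}]'
python3 -m inch '[{"dx":6,"dy":0,"dz":0,"rx":0,"ry":0,"rz":0,"hand":1},{"dx":6,"dy":0,"dz":0,"rx":0,"ry":0,"rz":0,"hand":1},{"dx":6,"dy":0,"dz":0,"rx":0,"ry":0,"rz":0,"hand":1},{"dx":6,"dy":0,"dz":0,"rx":0,"ry":0,"rz":0,"hand":1},{"dx":5,"dy":0,"dz":0,"rx":0,"ry":0,"rz":0,"hand":1},{"dx":4,"dy":0,"dz":0,"rx":0,"ry":0,"rz":0,"hand":1},{"dx":3,"dy":0,"dz":0,"rx":0,"ry":0,"rz":0,"hand":1},{"dx":2,"dy":0,"dz":0,"rx":0,"ry":0,"rz":0,"hand":1},{"dx":0,"dy":0,"dz":0,"rx":0,"ry":0,"rz":0,"hand":1},{"dx":0,"dy":0,"dz":0,"rx":0,"ry":0,"rz":0,"hand":1}]'
python3 - <<'E'
from pc import *
im,P=cloud('top','t4.png'); s=P.reshape(-1,3); m=(s[:,2]>.11)&(s[:,2]<.16)&(abs(s[:,1]+.05)<.06)
im,P=cloud('wrist','w4.png')
o=bot.observe();print(o['position'],o['force'],o['moment'],o['grip_width'])
im,P=cloud('scene','s4.png')
cv2.imwrite('pics/s4c.png',cv2.resize(im[130:270,150:330,::-1],None,fx=4,fy=4))
E
```

```text
clock: 7.5
position: [0.5411, -0.0482, 0.1128]
tool_rot: [-3.142, 0.0, -3.041]
force: [-0.4, 0.9, -5.0]
grip_width: 0.0127
clock: 8.5
position: [0.5039, -0.0519, 0.1128]
tool_rot: [-3.142, 0.0, -3.041]
force: [0.5, 0.2, -5.3]
grip_width: 0.013
[ 0.50393341 -0.0518734   0.11280593] [ 0.14280393  0.06164154 -5.26430702] [0.00307659 0.03132701 0.01893108] 0.012514264733122617
```

View pics/w4.png

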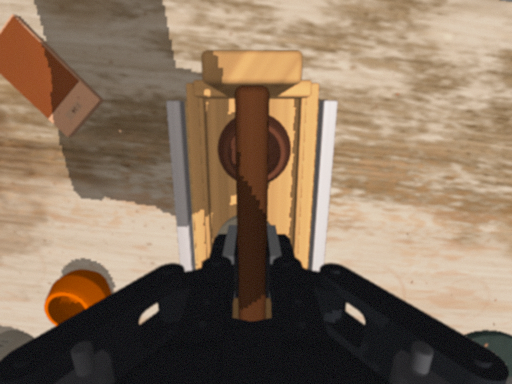

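View pics/s4c.png

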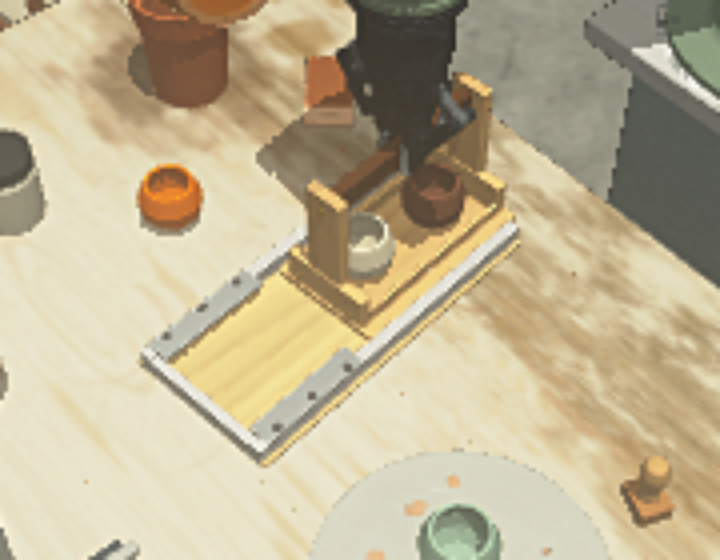

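The carrier's rear edge is well in front of the lips, at about −78 mm in the channel. Both pots are upright under the bar and the wrist carries about 5 N. Now the lift, about 144 mm.

```bash
python3 -m inch '[{"dx":0,"dy":0,"dz":-1,"rx":0,"ry":0,"rz":0,"hand":1},{"dx":0,"dy":0,"dz":-2,"rx":0,"ry":0,"rz":0,"hand":1},{"dx":0,"dy":0,"dz":-4,"rx":0,"ry":0,"rz":0,"hand":1},{"dx":0,"dy":0,"dz":-5,"rx":0,"ry":0,"rz":0,"hand":1},{"dx":0,"dy":0,"dz":-6,"rx":0,"ry":0,"rz":0,"hand":1},{"dx":0,"dy":0,"dz":-7,"rx":0,"ry":0,"rz":0,"hand":1},{"dx":0,"dy":0,"dz":-8,"rx":0,"ry":0,"rz":0,"hand":1},{"dx":0,"dy":0,"dz":-8,"rx":0,"ry":0,"rz":0,"hand":1},{"dx":0,"dy":0,"dz":-8,"rx":0,"ry":0,"rz":0,"hand":1},{"dx":0,"dy":0,"dz":-8,"rx":0,"ry":0,"rz":0,"hand":1}]'
python3 -m inch '[{"dx":0,"dy":0,"dz":-8,"rx":0,"ry":0,"rz":0,"hand":1},{"dx":0,"dy":0,"dz":-8,"rx":0,"ry":0,"rz":0,"hand":1},{"dx":0,"dy":0,"dz":-8,"rx":0,"ry":0,"rz":0,"hand":1},{"dx":0,"dy":0,"dz":-8,"rx":0,"ry":0,"rz":0,"hand":1},{"dx":0,"dy":0,"dz":-8,"rx":0,"ry":0,"rz":0,"hand":1},{"dx":0,"dy":0,"dz":-8,"rx":0,"ry":0,"rz":0,"hand":1},{"dx":0,"dy":0,"dz":-8,"rx":0,"ry":0,"rz":0,"hand":1},{"dx":0,"dy":0,"dz":-8,"rx":0,"ry":0,"rz":0,"hand":1},{"dx":0,"dy":0,"dz":-7,"rx":0,"ry":0,"rz":0,"hand":1},{"dx":0,"dy":0,"dz":-6,"rx":0,"ry":0,"rz":0,"hand":1}]'
python3 -m inch '[{"dx":0,"dy":0,"dz":-5,"rx":0,"ry":0,"rz":0,"hand":1},{"dx":0,"dy":0,"dz":-3,"rx":0,"ry":0,"rz":0,"hand":1},{"dx":0,"dy":0,"dz":-2,"rx":0,"ry":0,"rz":0,"hand":1},{"dx":0,"dy":0,"dz":0,"rx":0,"ry":0,"rz":0,"hand":1},{"dx":0,"dy":0,"dz":0,"rx":0,"ry":0,"rz":0,"hand":1},{"dx":0,"dy":0,"dz":0,"rx":0,"ry":0,"rz":0,"hand":1}]'
python3 - <<'E'
from pc import *
im,P=cloud('wrist','w5.png')
# base plate front/rear tilt: bar top
q=P[95:225,246:258].reshape(-1,3);q=q[np.isfinite(q[:,2])]
z=np.median(q[:,2]);q=q[abs(q[:,2]-z)<.012];print('bar z',z,'slope',np.polyfit(q[:,0],q[:,2],1)[0])
e=P[60:75,210:295].reshape(-1,3);print('end board y-slope',np.polyfit(e[:,1],e[:,2],1)[0],np.median(e[:,2]))
im,P=cloud('scene','s5.png')
for t in ['brown_pot','cream_pot','carrier']:
  for g in bot.trace('scene',t)[:2]:
    p=P[g['region']];p=p[np.isfinite(p[:,2])];print(t,round(g['score'],2),g['box'],np.median(p,0).round(3),p.min(0).round(3))
cv2.imwrite('pics/s5c.png',cv2.resize(im[110:250,150:330,::-1],None,fx=4,fy=4))
o=bot.observe();print(o['clock'],o['position'],o['tool_rot'],o['force'],o['moment'],o['grip_width'],abs(o['qd']).max())
E
```

```text
clock: 9.65
position: [0.5038, -0.0519, 0.1706]
tool_rot: [-3.142, 0.0, -3.041]
force: [0.2, -0.3, -5.0]
grip_width: 0.0131
clock: 10.65
position: [0.5038, -0.0519, 0.2474]
tool_rot: [-3.142, 0.0, -3.041]
force: [-1.0, -0.2, -5.1]
grip_width: 0.0126
clock: 11.25
position: [0.5036, -0.0519, 0.2566]
tool_rot: [-3.142, -0.0, -3.041]
force: [-0.1, -0.3, -5.3]
grip_width: 0.0131
bar z 0.28775110198596576 slope 0.001254869976196142
 ** On entry to DLASCL parameter number  4 had an illegal value
 ** On entry to DLASCL parameter number  4 had an illegal value
 ** On entry to DLASCL parameter number  4 had an illegal value
 ** On entry to DLASCL parameter number  4 had an illegal value
 ** On entry to DLASCL parameter number  5 had an illegal value
 ** On entry to DLASCL parameter number  4 had an illegal valueTraceback (most recent call last):
  File "<stdin>", line 6, in <module>
    c, resids, rank, s = lstsq(lhs, rhs, rcond)
                         ~~~~~^^^^^^^^^^^^^^^^^
    x, resids, rank, s = _umath_linalg.lstsq(a, b, rcond,
                         ~~~~~~~~~~~~~~~~~~~^^^^^^^^^^^^^
                                             signature=signature)
                                             ^^^^^^^^^^^^^^^^^^^^
    raise LinAlgError("SVD did not converge in Linear Least Squares")
numpy.linalg.LinAlgError: SVD did not converge in Linear Least Squares
```

View pics/w5.png

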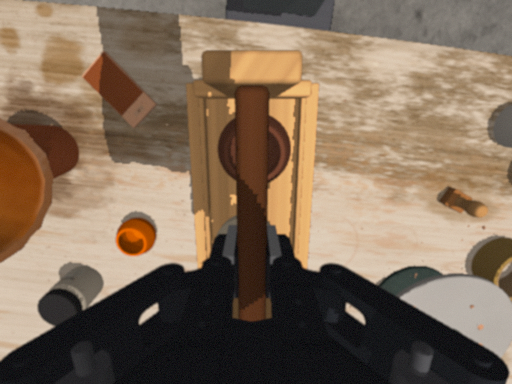

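```bash
python3 - <<'E'
from pc import *
im,P=cloud('wrist','w6.png')
e=P[60:75,210:295].reshape(-1,3);e=e[np.isfinite(e[:,2])];print(len(e))
e=e[abs(e[:,2]-np.median(e[:,2]))<.008]
if len(e): print('end y-slope',np.polyfit(e[:,1],e[:,2],1)[0])
im,P=cloud('scene','s6.png')
for t in ['brown_pot','cream_pot']:
  for g in bot.trace('scene',t)[:2]:
    p=P[g['region']];p=p[np.isfinite(p[:,2])];print(t,round(g['score'],2),g['box'],np.median(p,0).round(3))
cv2.imwrite('pics/s6c.png',cv2.resize(im[110:250,150:330,::-1],None,fx=4,fy=4))
o=bot.observe();print(o['clock'],o['position'],o['force'],o['moment'],o['grip_width'],abs(o['qd']).max())
E
```

```text
1269
end y-slope 0.0028831541280238226
brown_pot 0.81 [254.6, 142.2, 267.6, 160.4] [ 0.468 -0.051  0.192]
brown_pot 0.68 [185.7, 168.7, 198.7, 186.7] [ 0.634 -0.211  0.032]
cream_pot 0.76 [234.4, 153.1, 247.8, 168.6] [ 0.542 -0.037  0.19 ]
11.5 [ 0.50370644 -0.05191337  0.25671615] [ 0.70244923  0.26351176 -4.71074499] [-0.04968868 -0.0033648  -0.00888819] 0.012969491530645015 0.0018102122791359223
```

View pics/s6c.png

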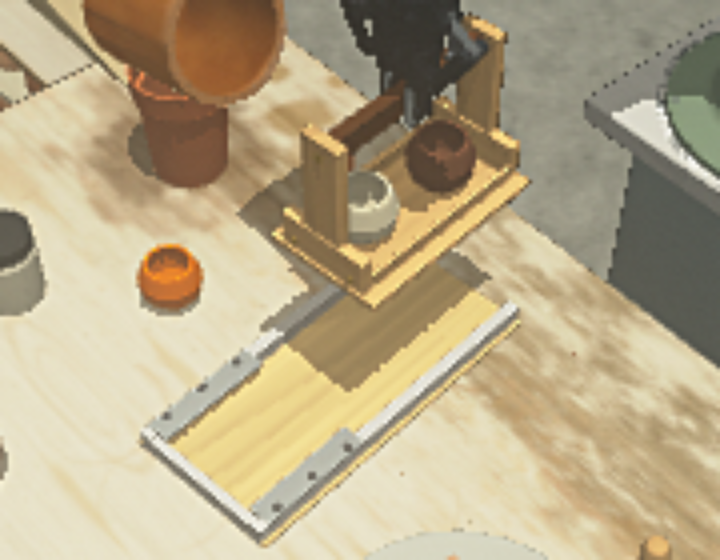

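The carrier hangs clear and level, with both pots upright on it at crop pixels (440,155) and (368,205). The bar top at 0.2878 puts the underside at about 0.151 m. The arm is still, so I hand in.

```bash
python3 -c "
from workcell import bot
print(bot.job_done())"
```

```text
the job is handed in; nothing more can be done
None
```

I gripped the carrier by its dark bar at 80 N and drew it about 110 mm forward along the channel. Its origin ended about 78 mm on the open-front side of the channel centre, clear of the lips. I then lifted it straight up and handed it in while still holding it, at about 11.5 s on the clock.

**Last checks:**
- **Height:** the underside is about 0.151 m above the board, worked out from the bar's top at 0.288 m.
- **Level:** the bar slopes about 0.001 rad lengthwise and the end board about 0.003 rad crosswise.
- **Still and held:** joint speeds are below 0.002 rad/s, the opening is 13 mm on the 14 mm bar, and the wrist carries about 5 N.
- **Pots:** both stand upright on the base, brown towards the robot and cream behind.
- **Bystanders:** the arm touched none of them on the way. I did not measure their positions again at the end.

One check script stopped on missing depth pixels; I filtered those out and reran it without trouble. None of the checks disagreed. Handing in reports no verdict.

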